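# Unclip and open the sample carrier

### The arm

A 6-joint arm with a two-finger parallel gripper is mounted at the origin on the work surface. World frame = base frame: x ahead of the robot, y to its left, z up, the work surface at z = 0. Lengths are in m, angles in degrees, forces in N, time in s.
With the tool pointing down it reaches from about 0.275 to 0.75 m from the base axis. Payload 10.2 kg.
Tool frame: the origin (TCP) lies on the front face of the gripper's body, between the roots of the fingers; the fingertips stand 64 mm ahead of it and the grasp point (between the pads) lies 45 mm ahead of it; z points along the fingers, y is the line along which they close (so a half turn about z gives the same grasp; the last joint's range is limited). The gripper opens to 88 mm and grips with 3 to 60 N. Pads are 18 mm wide; open, the fingers measure 123 mm over their backs; the gripper's body (75 mm by 187 mm) begins 45 mm behind the grasp point.
Start: joints at [-86.482, 17.928, 85.812, -0, 76.261, -12.8], TCP at [0.147, -0.504, 0.303] pointing down, gripper open.
Joint ranges: [-168.41, 168.41], [-55.51, 124.54], [10.69, 146.95], [-70.63, 250.63], [1, 178], [-165.06, 165.06]. Speed limits (degrees/s): [136.94, 136.94, 172.46, 180, 180, 180].

### API

Orientations are given as [roll, pitch, yaw] about the fixed x, y, z axes, in that order (R = Rz(yaw) Ry(pitch) Rx(roll)).
In Python, from bench import bot, vision gives the robot as it stands. The module is installed in compiled form; this text tells all that it offers.
- The arm moves only by the tool step_arm, never from a script. Its argument "moves" is a list of rows, each a list of 6 numbers: the shift along the tool's x, y, z each as a share of 0.4 m, from -1 to 1, then the turn, a rotation vector about the tool's x, y, z each as a share of 4 degrees, from -1 to 1. A call has 1 to 12 rows; each row shifts and turns the commanded pose from where the row before left it, along the tool's axes as they then stand; what a row does not reach is not made up. A row lasts 1/12 s, in which the tool goes at most 41.7 mm and 7.16 degrees, less where a joint would pass 70% of its speed; a pose out of reach is approached as far as the arm can. A call with a number of a shift or a turn outside -1 to 1 is refused whole. A call with a gripper value outside its range is refused whole. "hand" is the finger opening in mm, from 0 to 88.1, set as the call begins (left out, the last holds). The fingers move at their own pace and stop on an object; "newtons" is the grip in N (left out, the last holds). Time passes only in rows, so rows that do not move let the fingers close. It gives the time, the measured TCP pose, the force, the opening and the grip force at its end, in the units of the state.
- bot.observe(): the state, without advancing time (a new reading comes with each control period).
- vision.camera(name): name is "scene" or "top"; returns (picture, depth): 400x640x3 uint8, red, green, blue; 400x640 float32, m along the optical axis (not along the pixel's ray), 0 where there is no reading.
- vision.get_calibration(name): a dict with "fx", "fy", "cx", "cy" (pixels), "extrinsics" (4x4, takes a point from world to camera coordinates). Camera axes: x right, y down, z forward; pixel columns grow to the right and rows downward; lengths in m; the calibration is good to about 2 mm. A picture is of the moment at which its call begins. get_calibration takes no time and is no camera call.
- bot.sign_off(): hands the job in; it is judged then, once.
The state is a dict: "time": time; "q": joint angles; "qd": joint speeds; "effort": joint torques, N m; "ee_pos": TCP position; "eef_rot": TCP orientation; "ft_force": force on the tool from outside, world axes, zero at the start; "torque": the same for the moment, N m; "grip_width": finger opening in m; "grasp_force": force on a finger pad.
Only numpy, scipy, OpenCV 4.12 (cv2) and the standard library are available. Lean on these libraries where they do the work, as an engineer would, in place of code of your own. Each camera call takes 0.05 s, during which the arm holds its last target. There are 200 camera calls.

### The job

Open the sample carrier: flip both sprung bale clips off the ends of its lid so that they hang open, and only then lift the lid off. Set the lid down gently, right side up and flat, in the middle of the dark rubber mat, and let go of it. Do not knock the other things on the bench about.

Things in the scene. Friction and masses are not known exactly. Their poses are not given: they have to be found in the camera images.
- carrier: Pale plastic sample carrier: a tub 160 mm (x) by 230 mm (y), rim 100 mm high, walls 4 mm, standing fast on the bench. Origin: centre of its underside; z up. A steel bale clip is hinged at each short end: clip_a at its +y end, clip_b at its -y end. Bottles stand in a rack inside, below the lid.
- clip_a (a joint): Hinge of the +y end clip, rad: 0 = on over the lid's edge (upright); grows as it swings outward to its stop at 2.0 (hanging out and down, 75 mm out). Over-centre spring: about 4 N outward on its thumb plate starts it, then it gets easier; let go below about 0.5 it snaps back on, past that it springs open by itself. Hinge line along the carrier's x at carrier point (0, +126, 72) mm.
- clip_b (a joint): Hinge of the -y end clip, rad: 0 = on over the lid's edge (upright); grows as it swings outward to its stop at 2.0 (hanging out and down, 75 mm out). Over-centre spring: about 4 N outward on its thumb plate starts it, then it gets easier; let go below about 0.5 it snaps back on, past that it springs open by itself. Hinge line along the carrier's x at carrier point (0, -126, 72) mm.
- clip_a_tab (a point): Middle of the inner face of clip_a's thumb plate; moves with the clip. The clip is a steel wire bale 60 mm wide. While on: its cross bar lies on the lid 18 mm inboard of the hinge line, its top 7 mm above the lid's top; outboard of it, over the hinge, the plain plate, 60 mm wide and flared outward, rises from 4 to 34 mm above the lid's top.
- clip_b_tab (a point): Middle of the inner face of clip_b's thumb plate; moves with the clip. The clip is a steel wire bale 60 mm wide. While on: its cross bar lies on the lid 18 mm inboard of the hinge line, its top 7 mm above the lid's top; outboard of it, over the hinge, the plain plate, 60 mm wide and flared outward, rises from 4 to 34 mm above the lid's top.
- lid: Loose grey lid, 166 mm (x) by 236 mm (y), about 0.3 kg, axes parallel to the carrier's while on. Origin: centre of its skirt's underside, z up, 88 mm above the bench while on; laid down it stands on the skirt. The skirt, 12 mm deep, drops inside the tub with 3 to 6 mm play; the 8 mm plate rests on the rim, its top 20 mm above the origin. Plate free from y = 55 to 105 mm, each end.
- lid_handle (a point): Centre of the lid's black bridge handle, 54 mm above the lid's origin (142 mm above the bench while on). The bar runs along the lid's y: 110 mm long, 16 mm wide (x), 12 mm thick, on two posts at y = -49 and +49 mm, 28 mm of free height under it; its top is 40 mm above the plate.
- mat: Dark rubber bench mat, 220 mm (x) by 290 mm (y), 4 mm thick, fixed and empty. Origin: centre of its underside on the bench. It lies on the other side (left or right) from the carrier.
- big_bottle: Bystander: 1 litre glass bottle with a blue cap, 94 mm across, 185 mm tall; origin at the centre of its underside.
- beaker: Bystander: glass beaker, 68 mm across, 85 mm tall; origin at the centre of its underside.
- syringe: Bystander: lying 60 ml syringe, about 170 mm long, 44 mm over its flange; origin under the middle of its barrel, x along it.
- amber_jar: Bystander: amber glass jar with a yellow cap, 52 mm across, 62 mm tall; origin at the centre of its underside.
- wash_bottle: Bystander: white plastic round bottle, 74 mm across, 155 mm tall; origin at the centre of its underside.
- tube_rack: Bystander: blue rack with capped tubes, 75 x 150 mm, 83 mm tall; origin at the centre of its underside.
- petri_dish: Bystander: clear flat dish, 94 mm across, 16 mm tall; origin at the centre of its underside.

How it is judged (in metres and radians):
On the way, in this order (a step that is already met when the one before it is completed fails the run):
1. both clips flipped off (past 1.4 rad) with the lid still on the carrier (value of joint each of clip_a, clip_b above 1.4 rad and z of lid in the frame of carrier below 0.096 m), for 0.2 s.
2. lid lifted clear of the carrier (skirt above the rim) with both clips open (value of joint each of clip_a, clip_b above 1.4 rad and z of lid in the frame of carrier above 0.105 m), for 0.1 s.
At the end, for the whole second after the job is handed in: Both clips hang open (past 1.4 rad) and the lid lies at rest on the mat: right side up, flat within 0.08 rad, its underside less than 10 mm above the bench, its centre within 50 mm of the mat's centre (value of joint each of clip_a, clip_b above 1.4 rad and horizontal distance between lid and mat below 0.05 m and height (world z) of lid below 0.01 m and angle between lid's own z axis and vertical below 0.08 rad and linear speed of lid below 0.02 m/s); the robot touches nothing.
It fails at once if the lid is forced up (more than 8 mm) while a clip is still on (below 0.5 rad) (z of lid in the frame of carrier above 0.096 m and value of joint any of clip_a, clip_b below 0.5 rad).
It fails at once if the lid is dropped or slammed onto the mat: faster than 0.4 m/s within 25 mm of the bench (height (world z) of lid below 0.025 m and linear speed of lid above 0.4 m/s).
It fails at once if another thing on the bench is knocked more than 40 mm from its place or tipped over (distance of any of big_bottle, beaker, syringe, amber_jar, wash_bottle, tube_rack, petri_dish from where it was at the start of the episode above 0.04 m or angle between any of big_bottle, beaker, amber_jar, wash_bottle, tube_rack, petri_dish's own z axis and vertical above 0.6 rad).
It also fails if it takes over 58 s, if anything falls off the work surface, if the arm or the gripper's body presses on something with over 40 N, if the wrist force passes 120 N, or if a joint passes its speed limit or range.

## Working session

There is one attempt and no reset: what is moved stays moved. The work goes in short steps, Python scripts to look and compute and a tool call to move; the robot and the scene stay as the last step left them, time stands still between calls to the robot, and variables do not carry over. Pictures are saved under pics/ and viewed, at most 10 in all, crops included, and the job is handed in when it is done.

Besides the shell and the picture viewer there is one more tool, called after ">>>" by a JSON object that holds its "op" and its "data", one argument or row to a line. step_arm: Moves the arm, as the interface text tells. Shift numbers are shares of 0.4 m and turn numbers shares of 4 degrees, none past 1 either way. Its arguments: {"type":"object","properties":{"moves":{"type":"array"},"hand":{"type":"number"},"newtons":{"type":"number"}},"required":["moves"]}

```bash
mkdir -p pics
python3 - <<'E'
from bench import bot, vision
import cv2, numpy as np
for n in("scene","top"):
    im,d=vision.camera(n); np.savez(f"{n}0.npz",im=im,d=d)
    cv2.imwrite(f"pics/{n}0.png",im[:,:,::-1])
    c=vision.get_calibration(n); print(n,c["fx"],c["fy"],c["cx"],c["cy"],np.round(c["extrinsics"],3).tolist(),(d>0).mean())
s=bot.observe();print(s["time"],s["ee_pos"],s["eef_rot"])
E
```

```text
scene 411.1896321237384 411.1896321237384 325.6174919597153 201.22719305788158 [[-0.228, 0.974, -0.007, 0.129], [0.546, 0.122, -0.829, -0.23], [-0.806, -0.193, -0.56, 2.107], [0.0, 0.0, 0.0, 1.0]] 0.995375
top 431.0042117033373 431.0042117033373 324.00411881616765 200.71878955323376 [[0.03, -1.0, 0.003, -0.0], [-0.985, -0.03, -0.168, 0.643], [0.168, 0.002, -0.986, 1.505], [0.0, 0.0, 0.0, 1.0]] 0.9960703125
0.1 [ 0.14750143 -0.5037086   0.30225251] [-1.79936755e+02 -1.46652581e-02  1.63202716e+01]
```

View pics/top0.png

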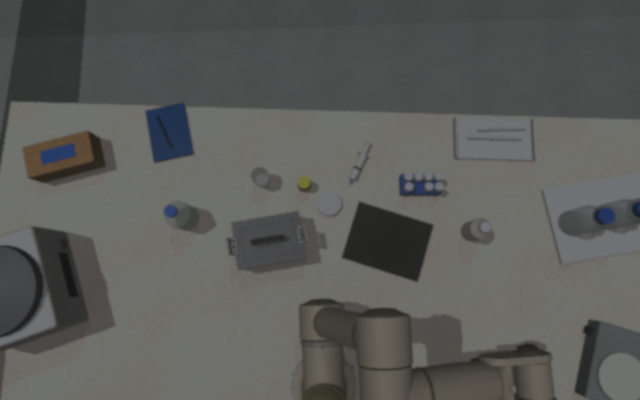

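View pics/scene0.png

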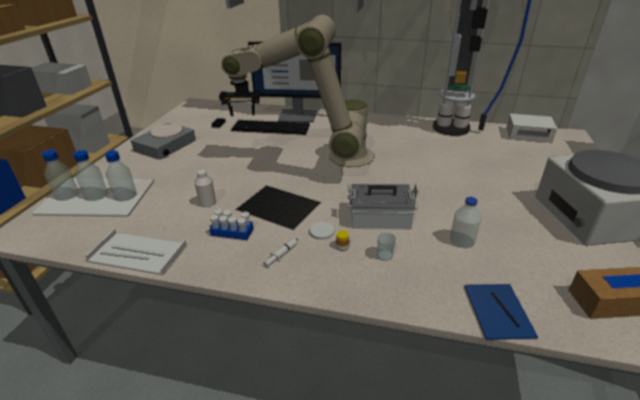

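The top view shows the carrier at about (270,241) with its long axis along world y, clips near (232,246) and (300,233), and the mat at (388,241). The scene view shows the lid handle at (382,189), the big bottle at (466,225), and the jar and beaker in front of the carrier. Next I measure these.

```bash
cat > h.py <<'E'
import numpy as np, cv2
from bench import bot, vision
def ray(n,uv,z):
    c=vision.get_calibration(n);E=np.array(c["extrinsics"]);R,t=E[:3,:3],E[:3,3]
    uv=np.atleast_2d(uv).astype(float)
    d=np.c_[(uv[:,0]-c["cx"])/c["fx"],(uv[:,1]-c["cy"])/c["fy"],np.ones(len(uv))]@R
    o=-R.T@t; return o+d*((z-o[2])/d[:,2])[:,None]
def cloud(n,d):
    c=vision.get_calibration(n);E=np.array(c["extrinsics"]);R,t=E[:3,:3],E[:3,3]
    v,u=np.mgrid[:400,:640]
    P=np.dstack([(u-c["cx"])/c["fx"]*d,(v-c["cy"])/c["fy"]*d,d])
    return (P-t)@R
def big(m):
    cs,_=cv2.findContours(m.astype(np.uint8),cv2.RETR_EXTERNAL,cv2.CHAIN_APPROX_NONE)
    return max(cs,key=cv2.contourArea)[:,0]
def rect(P):
    return cv2.minAreaRect((P[:,:2]*1000).astype(np.float32))
E
python3 - <<'E'
from h import *
z=np.load("top0.npz");im,d=z["im"],z["d"];g=im.max(2).astype(int)
m=np.zeros(g.shape,bool);m[195:290,335:440]=g[195:290,335:440]<50
print("mat",rect(ray("top",big(m),.004)))
m=np.zeros(g.shape,bool);m[225:255,245:292]=g[225:255,245:292]<50
c=big(m);print("handle",len(c),rect(ray("top",c,.148)))
P=cloud("top",d)
W=P[200:280,225:315];Z=W[...,2]
s=(Z>.09)&(Z<.125);print("plate z",np.median(Z[s]),"rect",rect(W[s]))
for lo,hi in((.113,.2),):
    s=(Z>lo)&(Z<hi)
    n,l,st,ce=cv2.connectedComponentsWithStats(s.astype(np.uint8))
    for i in range(1,n):
        q=W[l==i]
        if len(q)>2: print(len(q),q.mean(0).round(3),q.min(0).round(3),q.max(0).round(3))
# other tall things
R=P[100:300,120:520];s=(R[...,2]>.012)
n,l,st,ce=cv2.connectedComponentsWithStats(s.astype(np.uint8))
for i in range(1,n):
    q=R[l==i]
    if len(q)>15: print("obj",len(q),(ce[i]+[120,100]).round(),q.mean(0).round(3),q.min(0).round(3),q.max(0).round(3))
a=cv2.resize(im[195:290,220:315],(570,570),interpolation=3)
s=np.load("scene0.npz")["im"]
b=cv2.resize(s[165:240,335:430],(570,450),interpolation=3)
cv2.imwrite("pics/c1.png",np.clip(a[:,:,::-1]*1.6,0,255));cv2.imwrite("pics/c2.png",np.clip(b[:,:,::-1]*1.6,0,255))
E
```

```text
mat ((508.4156799316406, -218.8326416015625), (280.2497863769531, 210.58262634277344), 74.15577697753906)
handle 69 ((489.1259460449219, 203.5182342529297), (18.556270599365234, 111.22098541259766), 10.161397933959961)
plate z 0.10873755048578548 rect ((491.7264099121094, 207.3582000732422), (167.45005798339844, 255.0303192138672), 12.151141166687012)
3 [0.586 0.127 0.113] [0.582 0.125 0.113] [0.589 0.128 0.114]
3 [0.571 0.161 0.114] [0.567 0.159 0.113] [0.574 0.162 0.114]
3 [0.547 0.22  0.114] [0.545 0.216 0.113] [0.548 0.223 0.115]
6 [0.548 0.14  0.114] [0.544 0.133 0.113] [0.551 0.147 0.114]
5 [0.534 0.274 0.115] [0.529 0.27  0.113] [0.54  0.281 0.117]
91 [0.515 0.087 0.128] [0.486 0.071 0.113] [0.546 0.109 0.15 ]
3 [0.521 0.199 0.115] [0.518 0.197 0.113] [0.524 0.201 0.117]
4 [0.508 0.322 0.116] [0.507 0.317 0.114] [0.51  0.327 0.12 ]
185 [0.492 0.206 0.145] [0.472 0.148 0.114] [0.514 0.267 0.156]
123 [0.467 0.327 0.128] [0.438 0.306 0.113] [0.5   0.345 0.15 ]
3 [0.483 0.295 0.114] [0.481 0.291 0.113] [0.484 0.298 0.115]
4 [0.476 0.275 0.114] [0.471 0.274 0.113] [0.481 0.277 0.11
[... 1235 characters left out ...]
591]
obj 944 [421. 183.] [ 0.714 -0.33   0.067] [ 0.381 -0.413  0.013] [0.757 0.015 1.591]
obj 179 [304. 183.] [0.702 0.092 0.063] [0.381 0.015 0.013] [0.73  0.117 1.591]
obj 433 [329. 203.] [0.641 0.    0.021] [ 0.381 -0.044  0.012] [0.687 0.045 1.591]
obj 799 [181. 215.] [0.564 0.503 0.136] [0.381 0.015 0.013] [0.616 0.569 1.591]
obj 3571 [268. 240.] [0.49  0.207 0.116] [0.381 0.015 0.012] [0.596 0.347 1.591]
obj 533 [477. 229.] [ 0.548 -0.507  0.119] [ 0.381 -0.559  0.012] [0.589 0.015 1.591]
obj 22 [322. 299.] [0.304 0.014 0.219] [ 0.303 -0.019  0.204] [0.305 0.047 0.23 ][ WARN:0@0.543] global loadsave.cpp:1063 imwrite_ Unsupported depth image for selected encoder is fallbacked to CV_8U.
```

View pics/c1.png

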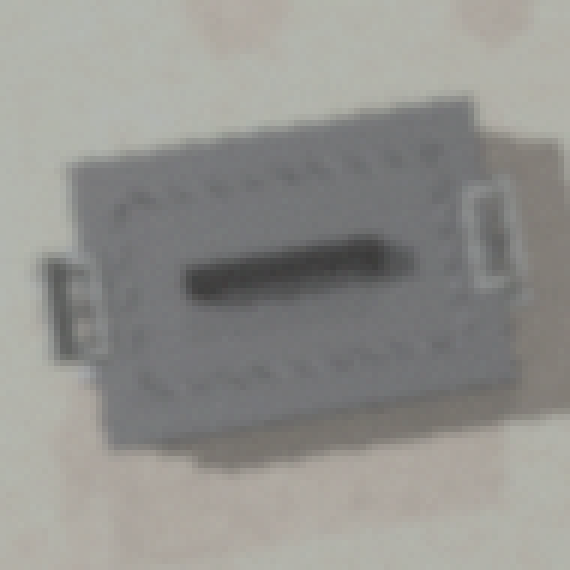

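View pics/c2.png

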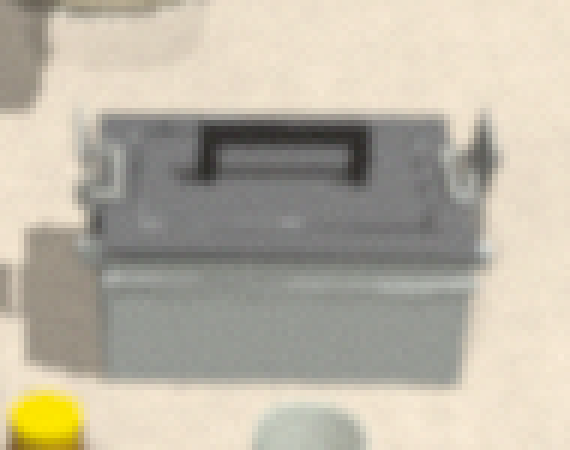

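Both clips are on. The carrier centre is at about (0.490, 0.206) with its long axis at about 101.3°, and the mat centre is at (0.508, -0.219). I move over towards the +y clip first.

>>> {"op": "step_arm", "data": {
  "moves": [
    [0.061,-0.0776,0,0,0,0],
    [0.061,-0.0776,0,0,0,0],
    [0.061,-0.0776,0,0,0,0],
    [0.061,-0.0776,0,0,0,0],
    [0.061,-0.0776,0,0,0,0],
    [0.061,-0.0776,0,0,0,0],
    [0.061,-0.0776,0,0,0,0],
    [0.061,-0.0776,0,0,0,0],
    [0.061,-0.0776,0,0,0,0],
    [0.061,-0.0776,0,0,0,0],
    [0.061,-0.0776,0,0,0,0]
  ],
  "hand": 0,
  "newtons": 20
}}

```text
time: 1.02
ee_pos: [0.3091, -0.0988, 0.3028]
eef_rot: [180.0, -0.0, 16.3]
ft_force: [0.3, 0.3, 0.4]
grip_width: 0.0168
grasp_force: 0.0
```

>>> {"op": "step_arm", "data": {
  "moves": [
    [0.061,-0.0776,0,0,0,0],
    [0.061,-0.0776,0,0,0,0],
    [0.061,-0.0776,0,0,0,0],
    [0.061,-0.0776,0,0,0,0],
    [0.061,-0.0776,0,0,0,0],
    [0.061,-0.0776,0,0,0,0],
    [0.061,-0.0776,0,0,0,0],
    [0.061,-0.0776,0,0,0,0],
    [0.061,-0.0776,0,0,0,0],
    [0.061,-0.0776,0,0,0,0],
    [0.061,-0.0776,0,0,0,0]
  ]
}}

```text
time: 1.93
ee_pos: [0.4709, 0.3045, 0.3023]
eef_rot: [180.0, 0.0, 16.3]
ft_force: [0.3, -0.5, -0.7]
grip_width: 0.0002
grasp_force: 0.0
```

>>> {"op": "step_arm", "data": {
  "moves": [
    [0,0,0,0,0,-1],
    [0,0,0,0,0,-1],
    [0,0,0,0,0,-1],
    [0,0,0,0,0,-1],
    [0,0,0,0,0,-1],
    [0,0,0,0,0,-1],
    [0,0,0,0,0,-1],
    [0,0,0,0,0,-1],
    [0,0,0,0,0,-1],
    [0,0,0,0,0,-1],
    [0,0,0,0,0,-1],
    [0,0,0,0,0,-1]
  ]
}}

```text
time: 2.93
ee_pos: [0.4707, 0.3023, 0.3023]
eef_rot: [-180.0, 0.0, 64.5]
ft_force: [0.1, 0.1, -0.4]
grip_width: 0.0008
grasp_force: 0.0
```

>>> {"op": "step_arm", "data": {
  "moves": [
    [0,0,0,0,0,-1],
    [0,0,0,0,0,-1],
    [0,0,0,0,0,-1],
    [0,0,0,0,0,-1],
    [0,0,0,0,0,-1],
    [0,0,0,0,0,-1],
    [0,0,0,0,0,-1],
    [0,0,0,0,0,-1],
    [0,0,0,0,0,-1],
    [0,0,0,0,0,-0.25],
    [0,0,0,0,0,0],
    [0,0,0,0,0,0]
  ]
}}

```text
time: 3.93
ee_pos: [0.4708, 0.3023, 0.3026]
eef_rot: [-180.0, 0.0, 101.2]
ft_force: [-0.0, -0.0, -0.4]
grip_width: 0.0007
grasp_force: 0.0
```

>>> {"op": "step_arm", "data": {
  "moves": [
    [0,0,0.08,0,0,0],
    [0,0,0.08,0,0,0],
    [0,0,0.07,0,0,0],
    [0,0,0.03,0,0,0],
    [0,0,0.02,0,0,0],
    [0,0,0.01,0,0,0],
    [0,0,0,0,0,0]
  ]
}}

```text
time: 4.52
ee_pos: [0.4709, 0.3024, 0.1866]
eef_rot: [-180.0, 0.0, 101.3]
ft_force: [-0.9, 0.3, 0.4]
grip_width: 0.0006
grasp_force: 0.0
```

>>> {"op": "step_arm", "data": {
  "moves": [
    [0.02,0,0,0,0,0],
    [0.02,0,0,0,0,0],
    [0.02,0,0,0,0,0],
    [0.02,0,0,0,0,0]
  ]
}}

```text
time: 4.85
ee_pos: [0.4646, 0.3341, 0.1872]
eef_rot: [179.9, 0.1, 101.3]
ft_force: [1.4, -4.5, -0.9]
grip_width: 0.0003
grasp_force: 2.2
```

>>> {"op": "step_arm", "data": {
  "moves": [
    [0.03,0,0,0,0,0],
    [0.03,0,0,0,0,0],
    [0.03,0,0,0,0,0],
    [0.015,0,0,0,0,0],
    [0,0,0,0,0,0],
    [0,0,0,0,0,0]
  ]
}}

```text
time: 5.35
ee_pos: [0.4561, 0.3753, 0.1867]
eef_rot: [180.0, -0.0, 101.4]
ft_force: [0.8, 0.0, 0.5]
grip_width: 0.0005
grasp_force: 0.0
```

Run:
```python
from h import *
im,d=vision.camera("scene")
b=cv2.resize(im[150:250,330:480],(750,500),interpolation=3)
cv2.imwrite("pics/c3.png",b[:,:,::-1])
```

```text
(no output)
```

View pics/c3.png

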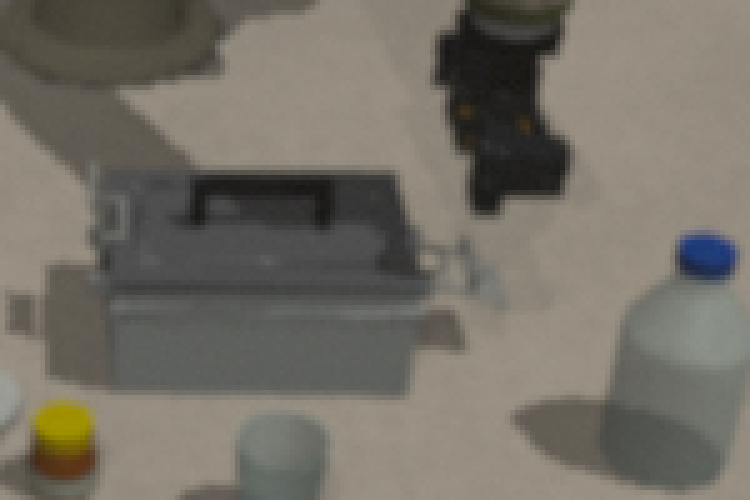

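The crop shows the +y clip hanging open at about (470,270), with the other clip still on at (113,215). I go over the handle to the -y clip.

>>> {"op": "step_arm", "data": {
  "moves": [
    [0,0,-0.08,0,0,0],
    [0,0,-0.08,0,0,0],
    [-0.085,0,0,0,0,0],
    [-0.085,0,0,0,0,0],
    [-0.085,0,0,0,0,0],
    [-0.085,0,0,0,0,0],
    [-0.085,0,0,0,0,0],
    [-0.085,0,0,0,0,0],
    [-0.085,0,0,0,0,0],
    [-0.08,0,0,0,0,0],
    [0,0,0,0,0,0],
    [0,0,0,0,0,0]
  ]
}}

```text
time: 6.4
ee_pos: [0.5095, 0.1086, 0.2508]
eef_rot: [180.0, -0.0, 101.1]
ft_force: [-0.0, 1.2, 0.1]
grip_width: 0.0008
grasp_force: 0.0
```

>>> {"op": "step_arm", "data": {
  "moves": [
    [0,0,0.06,0,0,0],
    [0,0,0.06,0,0,0],
    [0,0,0.03,0,0,0],
    [0,0,0.01,0,0,0],
    [0,0,0,0,0,0]
  ]
}}

```text
time: 6.82
ee_pos: [0.5089, 0.1108, 0.1862]
eef_rot: [-179.9, -0.0, 101.4]
ft_force: [0.5, -0.7, 0.1]
grip_width: 0.0004
grasp_force: 0.0
```

>>> {"op": "step_arm", "data": {
  "moves": [
    [-0.02,0,0,0,0,0],
    [-0.02,0,0,0,0,0],
    [-0.02,0,0,0,0,0],
    [-0.02,0,0,0,0,0]
  ]
}}

```text
time: 7.15
ee_pos: [0.5157, 0.0785, 0.1873]
eef_rot: [179.9, -0.1, 101.3]
ft_force: [-0.9, 5.3, -1.4]
grip_width: 0.0004
grasp_force: 2.0
```

>>> {"op": "step_arm", "data": {
  "moves": [
    [-0.03,0,0,0,0,0],
    [-0.03,0,0,0,0,0],
    [-0.03,0,0,0,0,0],
    [-0.015,0,0,0,0,0],
    [0,0,0,0,0,0],
    [0,0,0,0,0,0]
  ]
}}

```text
time: 7.65
ee_pos: [0.5239, 0.0371, 0.1868]
eef_rot: [180.0, 0.0, 101.3]
ft_force: [-0.3, 0.6, 0.2]
grip_width: 0.0007
grasp_force: 0.0
```

Run:
```python
from h import *
im,d=vision.camera("scene")
b=cv2.resize(im[150:250,300:450],(750,500),interpolation=3)
cv2.imwrite("pics/c4.png",b[:,:,::-1])
```

```text
(no output)
```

View pics/c4.png

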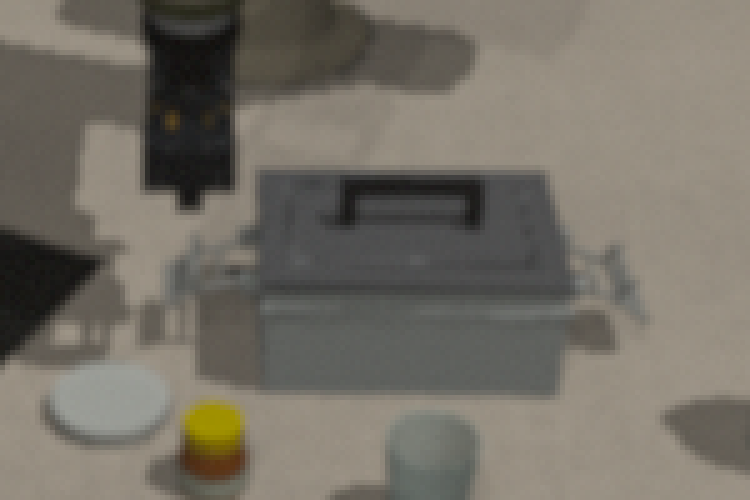

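The crop shows both clips hanging open at about (190,270) and (625,280), with the lid still on. Next I grasp the handle.

>>> {"op": "step_arm", "data": {
  "moves": [
    [0,0,-0.1,0,0,0],
    [0,0,-0.1,0,0,0],
    [0.086,0,0,0,0,0],
    [0.086,0,0,0,0,0],
    [0.086,0,0,0,0,0],
    [0.086,0,0,0,0,0],
    [0.086,0,0,0,0,0],
    [0,0,0,0,0,0],
    [0,0,0,0,0,0]
  ],
  "hand": 60
}}

```text
time: 8.45
ee_pos: [0.4893, 0.2078, 0.2667]
eef_rot: [-180.0, 0.0, 101.5]
ft_force: [0.7, -0.2, -0.2]
grip_width: 0.0581
grasp_force: 0.0
```

>>> {"op": "step_arm", "data": {
  "moves": [
    [0,0,0.08,0,0,0],
    [0,0,0.07,0,0,0],
    [0,0,0.03,0,0,0],
    [0,0,0.015,0,0,0],
    [0,0,0.005,0,0,0],
    [0,0,0,0,0,0],
    [0,0,0,0,0,0]
  ]
}}

```text
time: 9.03
ee_pos: [0.4906, 0.206, 0.1878]
eef_rot: [179.9, 0.0, 101.3]
ft_force: [0.1, 0.4, 0.7]
grip_width: 0.0598
grasp_force: 0.0
```

>>> {"op": "step_arm", "data": {
  "moves": [
    [0,0,0,0,0,0],
    [0,0,0,0,0,0],
    [0,0,0,0,0,0],
    [0,0,0,0,0,0],
    [0,0,0,0,0,0],
    [0,0,0,0,0,0],
    [0,0,0,0,0,0],
    [0,0,0,0,0,0]
  ],
  "hand": 0,
  "newtons": 30
}}

```text
time: 9.7
ee_pos: [0.4901, 0.2063, 0.1868]
eef_rot: [180.0, -0.0, 101.3]
ft_force: [0.5, 0.4, -0.1]
grip_width: 0.0151
grasp_force: 30.0
```

>>> {"op": "step_arm", "data": {
  "moves": [
    [0,0,-0.01,0,0,0],
    [0,0,-0.02,0,0,0],
    [0,0,-0.03,0,0,0],
    [0,0,-0.05,0,0,0],
    [0,0,-0.05,0,0,0],
    [0,0,-0.05,0,0,0],
    [0,0,-0.05,0,0,0],
    [0,0,-0.03,0,0,0],
    [0,0,-0.01,0,0,0],
    [0,0,0,0,0,0],
    [0,0,0,0,0,0]
  ]
}}

```text
time: 10.62
ee_pos: [0.4898, 0.2062, 0.3061]
eef_rot: [-179.9, -0.0, 101.3]
ft_force: [0.7, 0.0, -3.0]
grip_width: 0.0156
grasp_force: 30.0
```

>>> {"op": "step_arm", "data": {
  "moves": [
    [-0.02,-0.003,0,0,0,0],
    [-0.04,-0.006,0,0,0,0],
    [-0.06,-0.0095,0,0,0,0],
    [-0.06,-0.0095,0,0,0,0],
    [-0.06,-0.0095,0,0,0,0],
    [-0.06,-0.0095,0,0,0,0],
    [-0.06,-0.0095,0,0,0,0],
    [-0.06,-0.0095,0,0,0,0],
    [-0.06,-0.0095,0,0,0,0],
    [-0.06,-0.0095,0,0,0,0],
    [-0.06,-0.0095,0,0,0,0]
  ]
}}

```text
time: 11.53
ee_pos: [0.4996, -0.0381, 0.3059]
eef_rot: [-179.9, -0.0, 101.3]
ft_force: [-0.3, 0.2, -3.6]
grip_width: 0.0153
grasp_force: 30.0
```

>>> {"op": "step_arm", "data": {
  "moves": [
    [-0.06,-0.0095,0,0,0,0],
    [-0.06,-0.0095,0,0,0,0],
    [-0.06,-0.0095,0,0,0,0],
    [-0.06,-0.0095,0,0,0,0],
    [-0.06,-0.0095,0,0,0,0],
    [-0.06,-0.0095,0,0,0,0],
    [-0.05,-0.008,0,0,0,0],
    [-0.03,-0.005,0,0,0,0],
    [-0.011,0,0,0,0,0],
    [0,0,0,0,0,0]
  ]
}}

```text
time: 12.37
ee_pos: [0.5078, -0.2194, 0.3061]
eef_rot: [-180.0, -0.1, 101.3]
ft_force: [0.0, 0.4, -3.5]
grip_width: 0.0155
grasp_force: 30.0
```

>>> {"op": "step_arm", "data": {
  "moves": [
    [0,0,0,0,0,0.3],
    [0,0,0,0,0,0.6],
    [0,0,0,0,0,0.9],
    [0,0,0,0,0,0.9],
    [0,0,0,0,0,0.9],
    [0,0,0,0,0,0.9],
    [0,0,0,0,0,0.9],
    [0,0,0,0,0,0.7],
    [0,0,0,0,0,0.5],
    [0,0,0,0,0,0.2],
    [0,0,0,0,0,0]
  ]
}}

```text
time: 13.28
ee_pos: [0.5081, -0.218, 0.3068]
eef_rot: [180.0, -0.0, 74.1]
ft_force: [0.4, 0.1, -2.6]
grip_width: 0.0155
grasp_force: 30.0
```

Run:
```python
from h import *
im,d=vision.camera("scene")
b=cv2.resize(im[80:270,170:440],(800,563),interpolation=3)
cv2.imwrite("pics/c5.png",b[:,:,::-1])
```

```text
(no output)
```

View pics/c5.png

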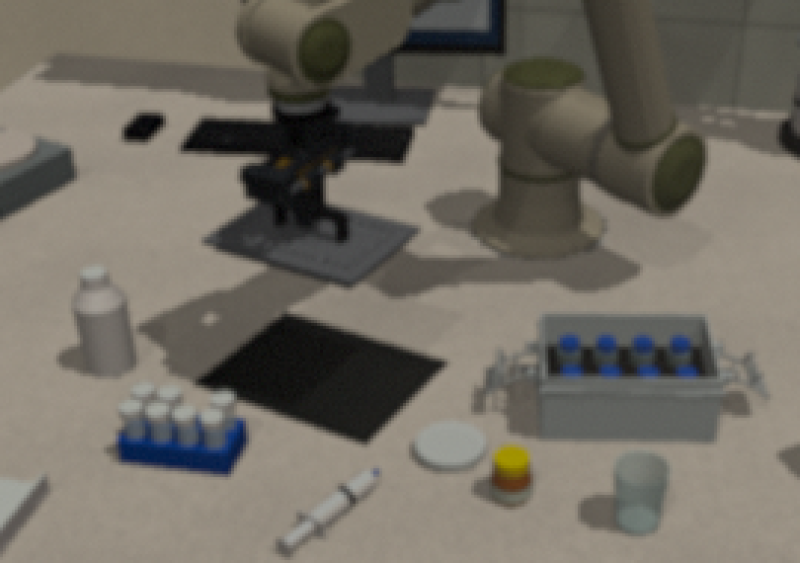

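The lid hangs level over the mat at about (310,240) in the crop, aligned with it, and both clips are still open. I lower it gently.

>>> {"op": "step_arm", "data": {
  "moves": [
    [0,0,0.02,0,0,0],
    [0,0,0.05,0,0,0],
    [0,0,0.06,0,0,0],
    [0,0,0.06,0,0,0],
    [0,0,0.06,0,0,0],
    [0,0,0.06,0,0,0],
    [0,0,0.05,0,0,0],
    [0,0,0.04,0,0,0],
    [0,0,0.03,0,0,0],
    [0,0,0.02,0,0,0],
    [0,0,0.01,0,0,0],
    [0,0,0.01,0,0,0]
  ]
}}

```text
time: 14.33
ee_pos: [0.5081, -0.2189, 0.1185]
eef_rot: [180.0, 0.0, 74.1]
ft_force: [-0.4, -0.3, -2.6]
grip_width: 0.0155
grasp_force: 30.0
```

>>> {"op": "step_arm", "data": {
  "moves": [
    [0,0,0.01,0,0,0],
    [0,0,0.01,0,0,0],
    [0,0,0.005,0,0,0],
    [0,0,0.005,0,0,0],
    [0,0,0.005,0,0,0],
    [0,0,0,0,0,0]
  ]
}}

```text
time: 14.83
ee_pos: [0.508, -0.2189, 0.1045]
eef_rot: [-180.0, -0.0, 74.1]
ft_force: [0.0, -0.3, -2.6]
grip_width: 0.0153
grasp_force: 30.0
```

>>> {"op": "step_arm", "data": {
  "moves": [
    [0,0,0.002,0,0,0],
    [0,0,0.002,0,0,0],
    [0,0,0.001,0,0,0],
    [0,0,0,0,0,0]
  ]
}}

```text
time: 15.17
ee_pos: [0.5081, -0.2189, 0.1028]
eef_rot: [180.0, 0.0, 74.1]
ft_force: [-0.3, -0.5, -3.9]
grip_width: 0.0155
grasp_force: 30.0
```

>>> {"op": "step_arm", "data": {
  "moves": [
    [0,0,0.002,0,0,0],
    [0,0,0.002,0,0,0],
    [0,0,0,0,0,0]
  ]
}}

```text
time: 15.42
ee_pos: [0.5081, -0.2189, 0.1027]
eef_rot: [180.0, 0.0, 74.1]
ft_force: [-6.1, 3.2, 14.0]
grip_width: 0.0154
grasp_force: 30.0
```

>>> {"op": "step_arm", "data": {
  "moves": [
    [0,0,-0.002,0,0,0],
    [0,0,0,0,0,0]
  ]
}}

```text
time: 15.58
ee_pos: [0.5081, -0.2189, 0.1027]
eef_rot: [180.0, 0.0, 74.1]
ft_force: [-4.1, 2.3, 8.2]
grip_width: 0.0153
grasp_force: 30.0
```

>>> {"op": "step_arm", "data": {
  "moves": [
    [0,0,0,0,0,0],
    [0,0,0,0,0,0],
    [0,0,0,0,0,0],
    [0,0,0,0,0,0],
    [0,0,0,0,0,0],
    [0,0,0,0,0,0],
    [0,0,0,0,0,0],
    [0,0,0,0,0,0]
  ],
  "hand": 60
}}

```text
time: 16.25
ee_pos: [0.508, -0.2189, 0.1019]
eef_rot: [-180.0, -0.0, 74.1]
ft_force: [0.7, 0.2, -0.2]
grip_width: 0.0603
grasp_force: 0.0
```

>>> {"op": "step_arm", "data": {
  "moves": [
    [0,0,-0.03,0,0,0],
    [0,0,-0.06,0,0,0],
    [0,0,-0.08,0,0,0],
    [0,0,-0.08,0,0,0],
    [0,0,-0.08,0,0,0],
    [0,0,-0.08,0,0,0],
    [0,0,0,0,0,0],
    [0,0,0,0,0,0]
  ]
}}

```text
time: 16.92
ee_pos: [0.5083, -0.2191, 0.2673]
eef_rot: [179.8, 0.1, 74.1]
ft_force: [-0.3, 0.7, -0.2]
grip_width: 0.06
grasp_force: 0.0
```

Run:
```python
from h import *
im,d=vision.camera("scene")
b=cv2.resize(im[80:270,170:440],(800,563),interpolation=3)
cv2.imwrite("pics/c6.png",b[:,:,::-1])
P=cloud("scene",d);s=(P[...,2]>.017)&(P[...,2]<.033)&(np.hypot(P[...,0]-.508,P[...,1]+.219)<.15)
q=P[s];A=np.c_[q[:,:2],np.ones(len(q))];print(len(q),rect(q),np.median(q[:,2]),np.linalg.lstsq(A,q[:,2],rcond=None)[0])
```

```text
1183 ((510.0482482910156, -218.5312042236328), (244.6780548095703, 171.84251403808594), 74.60291290283203) 0.024423982472390734 [-0.00350091  0.00105731  0.02645853]
```

View pics/c6.png

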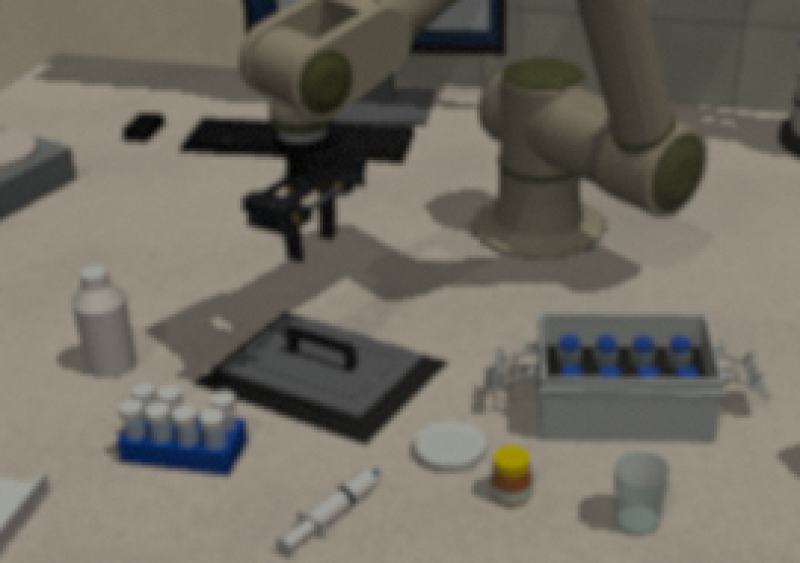

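The lid lies flat, right side up and centred on the mat at about (330,375) in the crop. Both clips hang open and the gripper is clear. I hand the job in.

```bash
python3 -c "
from bench import bot
print(bot.sign_off())"
```

```text
the job is handed in; nothing more can be done
None
```

I opened both clips before lifting the lid, set the lid down flat about 2 mm from the mat's centre, and handed the job in at about 17 s; the sign-off gave no verdict.

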